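Nip a freshly bonded sensor housing in the pump clamp and hold it

TASK

The orange and white sensor housing on the aluminium board has just been glued: pump the orange trigger of the blue clamp against its black grip, squeeze after squeeze, until the rubber jaw has pushed the housing against the blue stop, and finish while still holding the trigger squeezed so that the pointer on the jaw stands in the green zone, never so hard that it gets well into the red, which would crush the shell. Work the jaw with the trigger only, do not touch the housing or the jaw, and leave everything else where it is.

Things in the scene. Friction and masses are not known exactly. Their poses are not given: they have to be found in the camera images.
- clamp: Fixed pump clamp on an aluminium board 280 x 390 x 12 mm (x -180..100, y -190..200 mm). Origin on the deck (z 0) under the rod axis; x points from the grip to the rod, y along the rod the way the jaw advances, z up. Blue rod guides at x -20..26, y -161..-34 mm are 70 mm high. Place and heading vary from run to run.
- grip (a point): Middle of the black fixed grip beside the trigger squeeze point: clamp x -126.5, y -113.6, z 50 mm. The grip is a bar along clamp x, x -175..-35, y -123.6..-103.6, z 32..68 mm. The orange trigger lies on its +y side; nothing else stands within 50 mm along clamp y on the outer side of grip or trigger there.
- trigger (a joint): Orange trigger, rad: lever on an upright pivot at clamp x -66.5, y -85 mm. 0 = released (spring returns it), 0.22 = fully squeezed. A squeeze drives the rod by a ratchet (5 mm pitch, 1:1 with the grip point); on release it clicks back over the teeth and the rod stays. A full stroke drives 13 mm less up to 5 mm of play, usually 10 mm. Its spring takes 3 N (start) to 6 N (end) at the grip point.
- trigger_grip (a point): Point on the trigger to squeeze, mid-thickness (trigger 16 mm thick, z 32..68 mm), 50 mm above the deck, 60 mm from the pivot towards clamp -x. The outer (+y) face there is at clamp y -70.4 mm released, -83.6 mm squeezed: fixed grip and trigger together measure 53 mm across when released, 40 mm when squeezed.
- lever: The orange lever of the trigger, 100 mm long; origin on the pivot axis 50 mm above the deck, its -x axis points along the lever to the squeeze point.
- rod (a joint): Advance of the rod with its jaw, m: 0 = fully back, grows towards the stop, at most 0.09. Friction (2.5 N) holds it where it is while nothing presses; clamping pressure springs it back to 2.5 N or less on release, so pressure lasts only while the trigger is held squeezed. The jaw head's front lies at clamp y = this value.
- pad (a joint): How far the sprung rubber pad is pushed back into the jaw, m: 0 = no pressure, at most 0.018; spring 1.3 N per mm. It moves a black pointer over a strip on top of the jaw: yellow 0 to 3 mm, green 3 to 10 mm (4 to 13 N), red above 10 mm.
- pad_face (a point): Centre of the pad's front face (44 mm wide, 36 mm high), 45 mm above the deck, at clamp x 0, y = 30 mm + rod - pad.
- jaw_pad: The sprung rubber pad of the jaw, black, 44 x 10 x 36 mm; origin at the centre of its front face.
- jaw: The steel rod along clamp y with blue jaw head (46 x 12 x 40 mm) and the pad; origin at the centre of the head's front face.
- anvil: Blue fixed stop, 70 mm wide, top 74 mm above the deck; origin at the centre of its face towards the jaw, at clamp x 0, y 165, z 43 mm.
- housing: Glued sensor housing, orange half towards the jaw and white half towards the stop, loose on the board between jaw and stop: 50 (x) x 60 (y, between the clamped faces) x 56 mm high. Origin at the centre of its underside.
- pendant: White teach pendant 150 x 240 x 35 mm, bystander; origin centre of underside.
- estop: Yellow box with red emergency stop, 75 x 75 x 69 mm, bystander; origin centre of underside.
- tape: Yellow roll of tape, 96 mm across, 24 mm high, bystander; origin centre of underside.
- glue: White glue bottle 44 mm across, 110 mm high, bystander; origin centre of underside.
- driver: Screwdriver lying on the deck along its x, bystander.
- plant: Small artificial plant in a red pot, 84 mm across, 250 mm high, bystander; origin centre of underside.
- bezel: Steel ring 40 mm across, 8 mm high, lying on the board, bystander; origin centre of underside.
- spacer: Brass spacer 16 mm across, 25 mm high, standing on the board behind the rod, bystander; origin centre of underside.
Mind the look-alikes: they are no part of the job. Of the things like the housing, leave any that is turquoise; of the rest the larger one is meant.

How it is judged:
On the way:
1. the jaw's pad comes to touch the housing (contact force between jaw_pad and housing above 0.3 N), for 0.1 s.
At the end, for the whole second after the job is handed in: Pointer in the green (pad pushed in 2.5 to 10.5 mm), pad presses the housing with over 3 N and the housing the stop with over 2 N; housing upright, square to the stop (0.08 rad), at rest; the robot still holds the trigger squeezed (over 0.03 rad, over 3 N on it) (value of joint pad between 0.0025 and 0.0105 m and contact force between jaw_pad and housing above 3 N and contact force between housing and anvil above 2 N and value of joint trigger above 0.03 rad and contact force between any of the fingers, the arm and lever above 3 N and linear speed of housing below 0.01 m/s and angle between housing's own z axis and vertical below 0.1 rad and angle between the y axis of housing and the y axis of anvil, either way round below 0.08 rad); the arm keeps its last pose, push and grip.
It fails at once if the housing is crushed: the pad presses it with over 15 N (pointer 1.5 mm into the red) (contact force between jaw_pad and housing above 15 N).
It fails at once if the robot touches the housing, the rod or the jaw (contact force between any of the arm, the fingers and housing above 1 N or contact force between any of the arm, the fingers and jaw above 1 N).
It fails at once if a bystander is moved by more than 20 mm (distance of any of pendant, estop, tape, glue, driver, plant, bezel, spacer from where it was at the start of the episode above 0.02 m).
It also fails if it takes over 64 s, if anything falls off the work surface, if the arm or the gripper's body presses on something with over 40 N, if the wrist force passes 120 N, or if a joint passes its speed limit or range.

ROBOT

A 7-joint arm with a two-finger parallel gripper is mounted at the origin on the work surface. World frame = base frame: x ahead of the robot, y to its left, z up, the work surface at z = 0. Lengths are in m, angles in rad, forces in N, time in s.
With the tool pointing down it reaches from about 0.425 to 0.925 m from the base axis. Payload 6.8 kg.
Tool frame: the origin (TCP) lies at the very end of the fingers, on their centre line; the grasp point (between the pads) lies bot.grip_point_offset behind it (bot.grip_point_offset is the distance from the TCP to the grasp point, in m); z points along the fingers, y is the line along which they close (so a half turn about z gives the same grasp; the last joint's range is limited). The gripper opens to 85 mm and grips with 20 to 120 N. Pads are 22 mm wide; open, the fingers measure 114 mm over their backs; the gripper's body (76 mm by 85 mm) begins 54 mm behind the grasp point. The pads swing forward as they close: fully open they stand 13 mm farther back than shut.
Start: joints at [1.04, 0.477, 0.022, 1.555, -0.011, 1.109, -0.083], TCP at [0.277, -0.616, 0.231] pointing down, gripper open.
Joint ranges: [-2.96, 2.96], [-0.34, 2.1], [-1.41, 1.46], [0.24, 2.44], [-1.37, 4.51], [0.17, 1.92], [-2.96, 2.96]. Speed limits (rad/s): [2.39, 2.39, 3.14, 3.14, 3.14, 3.14, 3.14].

INTERFACE

Orientations are given as a unit quaternion [w, x, y, z].
In Python, from station import bot, imaging gives the robot as it stands. The module is installed in compiled form; this text tells all that it offers.
- The arm moves only by the tool carry_out, never from a script. Its argument "targets" is one flat list of numbers, 5 for each row, row after row: the closure in counts, from 0 (fully open) to 255 (shut), then the shift along the world's x, y, z in mm, then the turn about the world's z in degrees. A call has 1 to 20 rows; each row shifts and turns the commanded pose from where the row before left it; what a row does not reach is not made up. A row lasts 1/10 s, in which the tool goes at most 50 mm and 8.59 degrees, less where a joint would pass 70% of its speed; a pose out of reach is approached as far as the arm can. A call is refused whole if a number of a shift passes 50 or a number of a turn 8.59, either way. A call with a gripper value outside its range is refused whole. The fingers move at their own pace and stop on an object; "newtons" is the grip in N (left out, the last holds). Time passes only in rows, so rows that do not move let the fingers close. It gives the time, the measured TCP pose, the force, the opening and the grip force at its end, in the units of the state.
- bot.get_obs(): the state, without advancing time (a new reading comes with each control period).
- imaging.read_camera(name): name is "scene" or "top"; returns a dict with "frame" (384x512x3 uint8, red, green, blue), "fov_y" (degrees; the focal length in pixels is half the picture's height over the tangent of half this angle, whatever the lens; pixels are square), "cx", "cy" (the principal point, pixels), "k1" (the pictures are not rectified: a ray, as slopes to the right and down, at radius r is drawn at 1 + k1 r^2 times it, then the intrinsics apply), "pose" (4x4, takes a point from camera to world coordinates). Camera axes: x right, y up, looking along -z (the intrinsics and any distortion apply to the point x, -y, -z); pixel columns grow to the right and rows downward; lengths in m; the calibration is good to about 2 mm. A picture is of the moment at which its call begins. There is no depth.
- bot.hand_in(): hands the job in; it is judged then, once.
The state is a dict: "t": time; "q": joint angles; "joint_vel": joint speeds; "joint_torque": joint torques, N m; "eef_pos": TCP position; "tool_rot": TCP orientation; "contact_force": force on the tool from outside, world axes, zero at the start; "torque": the same for the moment, N m; "gripper_width": opening from 0.0 (shut) to 1.0 (fully open); "grasp_force": force on a finger pad.
Only numpy, scipy, OpenCV 4.12 (cv2) and the standard library are available. Lean on these libraries where they do the work, as an engineer would, in place of code of your own. Each camera call takes 0.05 s, during which the arm holds its last target. There are 200 camera calls.

## Working session

There is one attempt and no reset: what is moved stays moved. The work goes in short steps, Python scripts to look and compute and a tool call to move; the robot and the scene stay as the last step left them, time stands still between calls to the robot, and variables do not carry over. Pictures are saved under pics/ and viewed, at most 10 in all, crops included, and the job is handed in when it is done.

Besides the shell and the picture viewer there is one more tool, called after "Emit:" as a command line: name --argument value ..., lists and objects as JSON in quotes. carry_out: Moves the arm, as the interface text tells. Its arguments: {"type":"object","properties":{"targets":{"type":"array","items":{"type":"number"}},"newtons":{"type":"number"}},"required":["targets"]}

```bash
mkdir -p pics; cat > h.py <<'E'
import numpy as np, cv2
from station import bot, imaging
def K(c):
    f=c["frame"].shape[0]/2/np.tan(np.radians(c["fov_y"])/2)
    return f
def snap(n,out=None,box=None,s=1):
    c=imaging.read_camera(n); im=c["frame"][:,:,::-1]
    if out:
        if box: x0,y0,x1,y1=box; im=im[y0:y1,x0:x1]
        cv2.imwrite("pics/"+out,cv2.resize(im,None,fx=s,fy=s,interpolation=cv2.INTER_CUBIC))
    return c
def pix(c,P):
    T=np.linalg.inv(c["pose"]); p=T[:3,:3]@np.array(P,float)+T[:3,3]
    s=np.array([p[0],-p[1]])/-p[2]; s=s*(1+c["k1"]*(s@s))
    return s*K(c)+[c["cx"],c["cy"]]
def world(c,uv,z):
    d=(np.array(uv,float)-[c["cx"],c["cy"]])/K(c); s=d.copy()
    for _ in range(20): s=d/(1+c["k1"]*(s@s))
    r=c["pose"][:3,:3]@np.array([s[0],-s[1],-1]); o=c["pose"][:3,3]
    return o+r*(z-o[2])/r[2]
E
python3 - <<'E'
from h import *
for n in("top","scene"):
    c=snap(n,n+"0.png",s=1.5); print(n,c["pose"].round(3).tolist(),c["fov_y"],c["k1"])
print(bot.get_obs(), bot.grip_point_offset)
E
```

```text
top [[0.026, 0.993, -0.118, 0.34], [-1.0, 0.027, 0.005, -0.01], [0.008, 0.118, 0.993, 1.947], [0.0, 0.0, 0.0, 1.0]] 42.88292515316097 -0.0414230214997731
scene [[-0.653, -0.629, 0.422, 1.183], [0.757, -0.553, 0.348, 0.53], [0.015, 0.546, 0.837, 1.342], [0.0, 0.0, 0.0, 1.0]] 44.02241250788087 -0.024833807191870456
{'t': 0.1, 'q': array([ 1.03994478,  0.47772069,  0.02235106,  1.55638619, -0.01149812,
        1.10931933, -0.08311899]), 'joint_vel': array([-6.19873478e-05, -2.08874793e-03, -2.07491371e-04, -2.60056722e-03,
        9.37220406e-04, -1.63638143e-03,  3.80566065e-04]), 'joint_torque': array([ 4.47864688e-03, -5.97767937e+01,  1.61365170e+00, -2.81959319e+01,
        1.27724322e-02,  4.95799308e-03, -6.66225048e-06]), 'eef_pos': array([ 0.27668605, -0.61507311,  0.23040675]), 'tool_rot': array([-8.17522847e-04,  9.77743463e-01,  2.09802271e-01, -2.42105921e-04]), 'contact_force': array([-0.1712972 , -0.28165492,  0.34815066]), 'torque': array([-0.05822913,  0.01266257, -0.01104813]), 'grasp_force': 0.0, 'gripper_width': 0.9986399646503302} 0.0187
```

View pics/top0.png

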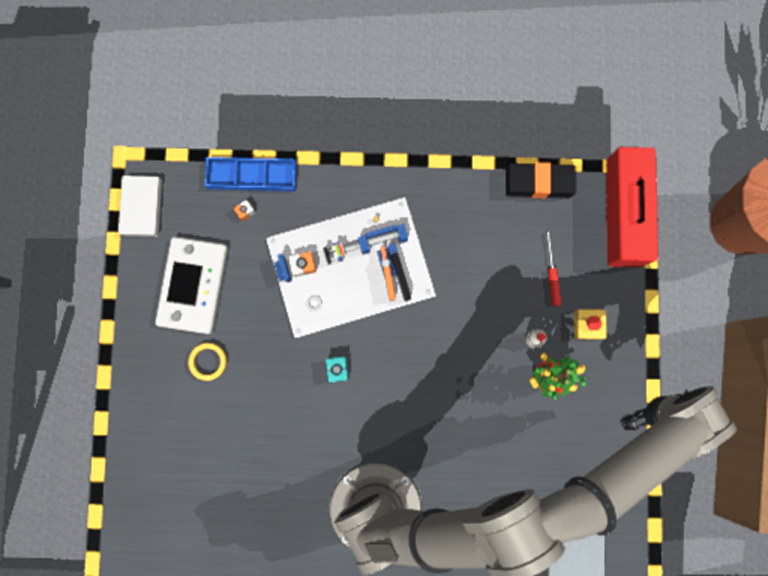

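View pics/scene0.png

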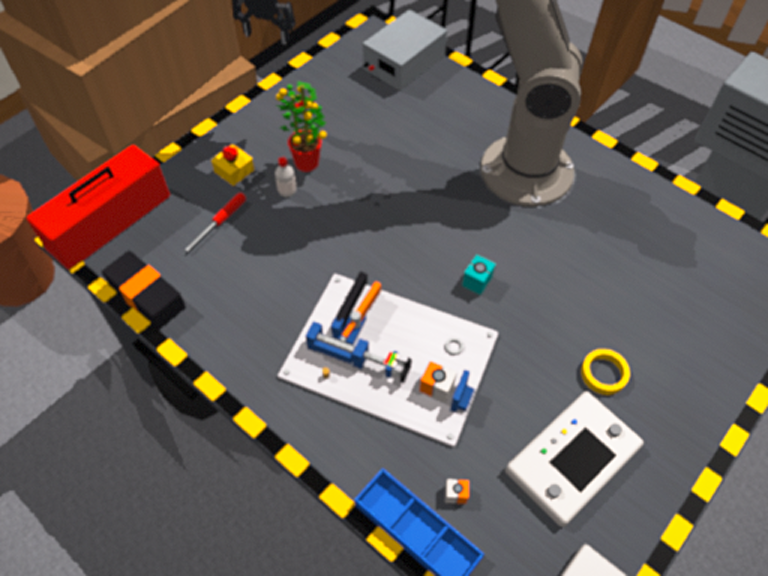

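The top view shows the board corners at about (405,198), (267,238), (295,337) and (436,295) in the enlarged picture. The black grip and orange trigger lie at about (398,272) and (386,272). Next I fit the clamp pose and check it on a crop.

```bash
cat > fit.py <<'E'
from h import *
from scipy.optimize import least_squares
def W(p,P):
    a=p[2]; x,y,z=P
    return np.array([p[0]+np.cos(a)*x-np.sin(a)*y,p[1]+np.sin(a)*x+np.cos(a)*y,z])
B=[(100,-190,12),(100,200,12),(-180,200,12),(-180,-190,12)]
B=[np.array(b)/1000 for b in B]
E
python3 - <<'E'
from fit import *
c=imaging.read_camera("top")
uv=np.array([(405,198),(267,238),(295,337),(436,295)])/1.5
r=least_squares(lambda p:np.concatenate([pix(c,W(p,b))-u for b,u in zip(B,uv)]),[.7,0,.2])
p=r.x; print(p,np.degrees(p[2]),r.fun.round(1)); np.save("p.npy",p)
def draw(n,box,s):
    c=imaging.read_camera(n); x0,y0,x1,y1=box
    im=cv2.resize(c["frame"][y0:y1,x0:x1,::-1],None,fx=s,fy=s,interpolation=cv2.INTER_CUBIC)
    t=lambda P:tuple(int(v) for v in ((pix(c,W(p,np.array(P)/1000))-[x0,y0]+.5)*s))
    def poly(L,col): cv2.polylines(im,[np.array([t(q) for q in L])],True,col,1)
    poly(np.array(B)*1000,(255,0,255))
    poly([(-175,-123.6,68),(-35,-123.6,68),(-35,-103.6,68),(-175,-103.6,68)],(0,255,0))
    poly([(-35,132+33,74),(35,165,74),(35,166,74)],(0,255,255))
    for q in [(-126.5,-70.4,68),(-126.5,-86.4,68)]: cv2.circle(im,t(q),3,(255,255,0),1)
    return im
a=draw("top",(170,125,300,235),4.5);b=draw("scene",(180,175,340,300),4.5)
cv2.imwrite("pics/f1.png",a);cv2.imwrite("pics/f2.png",b)
E
```

```text
[0.66906775 0.08875901 0.31786627] 18.212395554639897 [ 0.4 -0.7 -0.4 -0.2 -0.1  0.5  0.1  0.4]
```

View pics/f1.png

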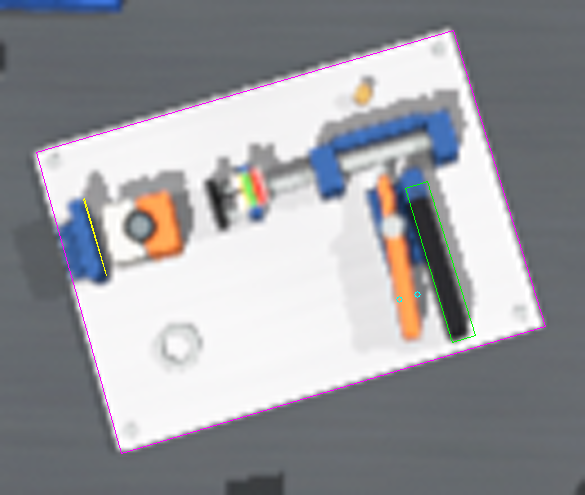

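View pics/f2.png

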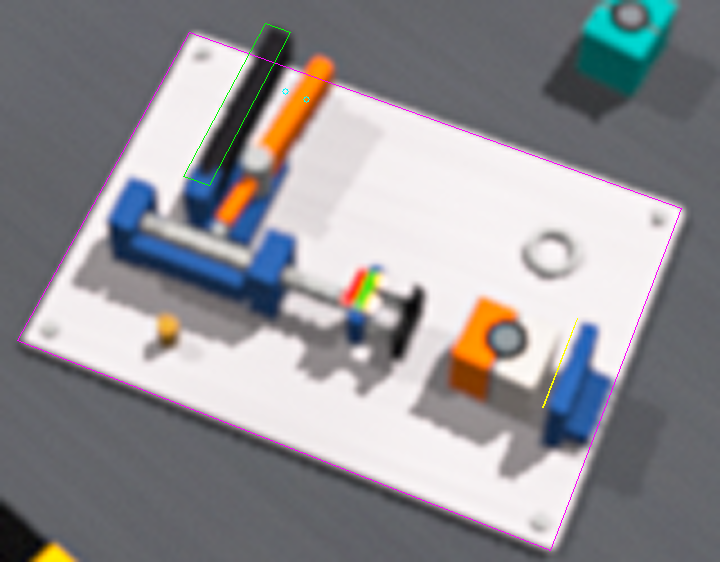

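The crops show the board outline matching in both views; the grip lies about 1 px (~3 mm) towards world +y of my drawing. Housing: orange/white at the stop. I lift clear of the plant, go above the grip and look.

Emit:
carry_out --targets '[0,0,0,45,0,0,0,0,45,0,0,0,0,45,0,0,0,0,45,0,0,0,0,40,0,0,20,38,0,0,0,20,38,0,0,0,20,38,0,-1,0,20,38,0,-1,0,20,38,0,-1,0,20,38,0,-1,0,20,38,0,-1,0,20,38,0,-1,0,20,38,0,0,0,20,38,0,0,0,20,38,0,0,0,20,38,0,0,0,21,38,0,0,0,21,38,0,0,0,23,37,0,0]' --newtons 20

```text
t: 2.25
eef_pos: [0.5824, -0.045, 0.4515]
tool_rot: [0.0, 0.987, 0.158, 0.0]
contact_force: [1.0, 0.1, -0.5]
gripper_width: 1.001
grasp_force: 0.0
```

Emit:
carry_out --targets '[0,0,0,-50,0,0,0,0,-50,0,0,0,0,-50,0,0,0,0,-50,0,0,0,0,-50,0,0,0,0,-50,0,0,0,0,-25,0,0,0,0,0,0,0,0,0,0,0]'

```text
t: 3.15
eef_pos: [0.5824, -0.0465, 0.1269]
tool_rot: [-0.0, 0.987, 0.158, 0.0]
contact_force: [1.1, -0.4, 0.7]
gripper_width: 0.998
grasp_force: 0.0
```

```bash
python3 - <<'E'
from h import *
a=snap("top");b=snap("scene")
f=lambda c,x:cv2.resize(c["frame"][x[1]:x[3],x[0]:x[2],::-1],(395,395),interpolation=cv2.INTER_CUBIC)
cv2.imwrite("pics/g.png",np.hstack([f(a,(210,125,300,215)),f(b,(190,160,300,270))]))
o=bot.get_obs();print(o["eef_pos"],o["tool_rot"],o["t"])
E
```

```text
[ 0.58362615 -0.04649072  0.12851122] [3.39279824e-04 9.87387301e-01 1.58312594e-01 1.82327688e-03] 3.25
```

View pics/g.png

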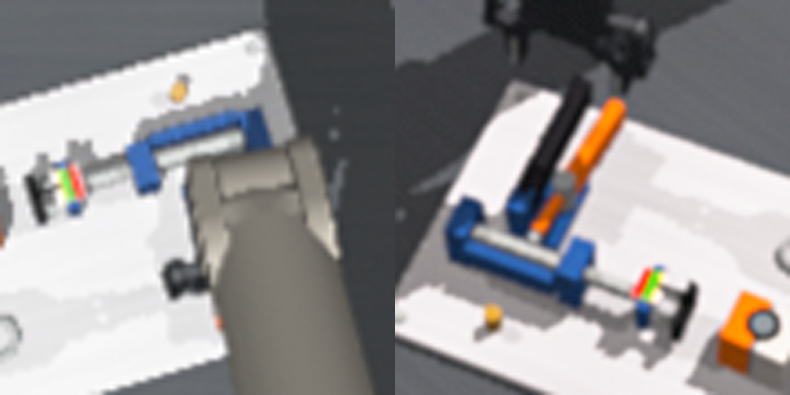

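The fingers straddle the grip and trigger from above, tips at about (515,55) and (630,80) in the right half. I shift 6 mm towards the trigger for even clearance and lower in steps.

Emit:
carry_out --targets '[0,-3,6,-20,0,0,0,0,-20,0,0,0,0,-20,0,0,0,0,0,0]'

```text
t: 3.65
eef_pos: [0.5786, -0.0407, 0.0661]
tool_rot: [0.0, 0.987, 0.158, -0.0]
contact_force: [-0.2, 0.4, 0.9]
gripper_width: 0.999
grasp_force: 0.0
```

```bash
python3 - <<'E'
from fit import *
b=snap("scene");p=np.load("p.npy");x=(190,160,300,250);s=7
im=cv2.resize(b["frame"][x[1]:x[3],x[0]:x[2],::-1],None,fx=s,fy=s,interpolation=cv2.INTER_CUBIC)
o=bot.get_obs();print(o["eef_pos"],o["contact_force"])
e=o["eef_pos"]; a=p[2]; yy=np.array([-np.sin(a),np.cos(a),0])
for k in(-.0425,0,.0425):
    u=(pix(b,e+k*yy+[0,0,.013])-x[:2])*s; cv2.circle(im,(int(u[0]),int(u[1])),3,(255,0,255),-1)
cv2.imwrite("pics/g2.png",im)
E
```

```text
[ 0.57937096 -0.04063067  0.06721394] [-0.15380208 -0.77011204  0.04742902]
```

View pics/g2.png

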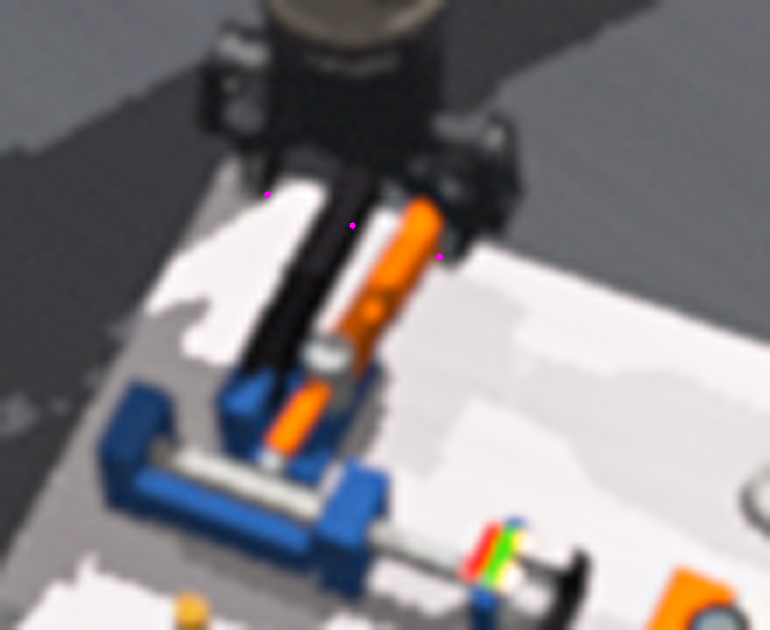

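The fingers hang over both bars; there is about 21 mm clearance on the grip side and 9 mm on the trigger side (trigger edge at (425,245)). I shift 5 mm more towards the trigger and lower.

Emit:
carry_out --targets '[0,-2,5,0,0,0,0,0,-12,0,0,0,0,-12,0,0,0,0,-12,0,0,0,0,0,0]'

```text
t: 4.2
eef_pos: [0.5753, -0.0357, 0.0281]
tool_rot: [-0.0, 0.987, 0.158, -0.002]
contact_force: [-0.6, 0.0, 0.7]
gripper_width: 1.001
grasp_force: 0.0
```

Emit:
carry_out --targets '[50,0,0,0,0,50,0,0,0,0,50,0,0,0,0]'

```text
t: 4.5
eef_pos: [0.5773, -0.0356, 0.0307]
tool_rot: [0.0, 0.987, 0.158, 0.0]
contact_force: [0.5, 0.1, 0.4]
gripper_width: 0.808
grasp_force: 0.0
```

Emit:
carry_out --targets '[85,0,0,0,0,85,0,0,0,0,85,0,0,0,0]'

```text
t: 4.8
eef_pos: [0.5787, -0.0387, 0.0316]
tool_rot: [0.002, 0.988, 0.157, 0.001]
contact_force: [2.0, -6.1, 5.2]
gripper_width: 0.669
grasp_force: 3.4
```

Emit:
carry_out --targets '[100,0,0,0,0,100,0,0,0,0,100,0,0,0,0]'

```text
t: 5.1
eef_pos: [0.5795, -0.041, 0.0324]
tool_rot: [0.003, 0.988, 0.156, 0.002]
contact_force: [1.8, -10.7, 8.3]
gripper_width: 0.614
grasp_force: 11.0
```

Emit:
carry_out --targets '[100,2,-6,0,0,110,2,-5,0,0,120,0,0,0,0,130,0,0,0,0,140,0,0,0,0,140,0,0,0,0]'

```text
t: 5.7
eef_pos: [0.5811, -0.0466, 0.0312]
tool_rot: [0.0, 0.987, 0.159, 0.0]
contact_force: [-2.8, -1.1, 8.2]
gripper_width: 0.473
grasp_force: 23.6
```

```bash
cat > jaw.py <<'E'
from fit import *
import sys
a=snap("top");p=np.load("p.npy");o=bot.get_obs()
x=(185,145,265,185);s=9
im=cv2.resize(a["frame"][x[1]:x[3],x[0]:x[2],::-1],None,fx=s,fy=s,interpolation=cv2.INTER_CUBIC)
cv2.imwrite("pics/"+sys.argv[1],im)
# intensity profile along the rod line, height 63 mm: pad front = last dark pixel before the housing
f=a["frame"].astype(int); out=""
for y in range(20,170,3):
    col=np.mean([f[int(round(v)),int(round(u))] for u,v in (pix(a,W(p,np.array([q,y,63])/1000)) for q in(-15,-12,12,15))],axis=0).astype(int)
    out+=f"{y}:{col[0]},{col[1]},{col[2]} "
print(out)
E
python3 jaw.py j1.png
```

```text
20:199,198,200 23:210,203,204 26:222,181,180 29:217,177,176 32:211,130,130 35:172,139,115 38:144,181,132 41:123,188,141 44:182,200,161 47:230,226,208 50:237,234,226 53:221,218,214 56:171,173,172 59:149,151,151 62:129,132,131 65:104,106,106 68:47,47,48 71:67,67,68 74:103,103,104 77:145,145,146 80:170,168,170 83:128,128,129 86:134,134,136 89:123,123,125 92:129,111,106 95:209,118,70 98:230,133,74 101:255,166,85 104:254,168,88 107:254,168,87 110:254,166,86 113:254,160,82 116:247,145,74 119:198,108,62 122:161,98,68 125:137,98,80 128:134,132,130 131:142,141,139 134:176,174,171 137:235,233,229 140:249,248,246 143:249,248,245 146:248,247,245 149:249,248,245 152:244,243,240 155:214,213,209 158:169,167,164 161:111,111,113 164:57,68,90 167:51,69,100
```

First squeeze is complete (40 mm across). The pad front is at about y 72 mm, the housing front about 95 and the gap to the stop about 8 mm. Pump again.

Emit:
carry_out --targets '[90,0,0,0,0,40,0,0,0,0,40,0,0,0,0,40,0,0,0,0,40,0,0,0,0,40,0,0,0,0,70,0,0,0,0,90,0,0,0,0,105,0,0,0,0,120,0,0,0,0,132,0,0,0,0,140,0,0,0,0,140,0,0,0,0]'

```text
t: 7.05
eef_pos: [0.5811, -0.0465, 0.0312]
tool_rot: [0.0, 0.987, 0.159, 0.0]
contact_force: [-2.5, -0.9, 8.9]
gripper_width: 0.472
grasp_force: 22.2
```

```bash
python3 jaw.py j2.png
```

```text
20:199,198,200 23:198,197,198 26:195,195,196 29:196,195,197 32:198,197,198 35:209,180,181 38:220,162,161 41:211,132,134 44:205,134,121 47:122,163,139 50:138,197,139 53:157,203,148 56:210,214,196 59:234,231,229 62:212,211,210 65:197,197,196 68:159,162,161 71:143,146,145 74:102,105,104 77:66,68,67 80:44,44,44 83:69,69,70 86:97,98,99 89:110,110,112 92:131,112,107 95:210,119,70 98:230,134,73 101:255,166,85 104:254,168,88 107:254,168,87 110:254,166,86 113:254,161,83 116:247,145,74 119:199,109,62 122:162,98,68 125:137,98,80 128:134,132,130 131:142,141,139 134:176,174,171 137:235,233,229 140:249,248,246 143:249,248,245 146:248,247,245 149:249,248,245 152:244,242,239 155:215,213,209 158:169,167,164 161:111,111,112 164:56,68,90 167:51,69,100
```

Emit:
carry_out --targets '[90,0,0,0,0,40,0,0,0,0,40,0,0,0,0,40,0,0,0,0,40,0,0,0,0,40,0,0,0,0,70,0,0,0,0,90,0,0,0,0,105,0,0,0,0,120,0,0,0,0,132,0,0,0,0,140,0,0,0,0,140,0,0,0,0]'

```text
t: 8.4
eef_pos: [0.5811, -0.0466, 0.0312]
tool_rot: [0.0, 0.987, 0.159, 0.0]
contact_force: [-3.3, 0.9, 9.2]
gripper_width: 0.474
grasp_force: 22.1
```

```bash
python3 jaw.py j3.png
```

```text
20:198,197,198 23:198,196,198 26:197,196,197 29:200,199,200 32:198,197,199 35:198,197,199 38:197,197,198 41:198,197,198 44:213,203,203 47:212,173,172 50:216,132,130 53:215,115,107 56:156,145,127 59:130,190,159 62:162,199,154 65:197,209,167 68:238,233,222 71:228,226,222 74:189,189,188 77:173,176,175 80:144,147,147 83:87,89,90 86:56,58,58 89:40,42,43 92:72,49,41 95:190,100,52 98:216,119,61 101:255,165,85 104:255,169,88 107:254,168,87 110:254,166,85 113:254,160,82 116:249,147,75 119:212,118,65 122:176,105,69 125:160,103,76 128:135,131,128 131:141,139,137 134:175,174,170 137:235,234,229 140:249,248,246 143:249,248,246 146:248,247,245 149:249,247,245 152:245,243,240 155:223,221,218 158:184,183,180 161:113,112,114 164:56,68,90 167:51,69,100
```

View pics/j3.png

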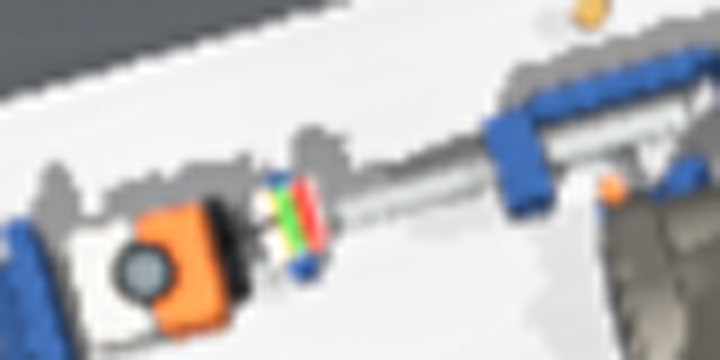

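The pad (black, at (228,245)) is at the housing's orange face; a gap of about 7–8 mm remains between the white half (75,290) and the stop (55,290). One more full stroke is safe (at most 10 mm of travel).

Emit:
carry_out --targets '[90,0,0,0,0,40,0,0,0,0,40,0,0,0,0,40,0,0,0,0,40,0,0,0,0,40,0,0,0,0,70,0,0,0,0,90,0,0,0,0,100,0,0,0,0,107,0,0,0,0,114,0,0,0,0,121,0,0,0,0,128,0,0,0,0,134,0,0,0,0,138,0,0,0,0,138,0,0,0,0]'

```text
t: 10.05
eef_pos: [0.5811, -0.0466, 0.0313]
tool_rot: [0.0, 0.987, 0.159, 0.0]
contact_force: [-3.7, 0.3, 9.7]
gripper_width: 0.473
grasp_force: 20.6
```

```bash
python3 jaw.py j4.png
```

```text
20:197,196,198 23:196,194,196 26:197,196,197 29:200,199,200 32:206,205,206 35:201,200,201 38:199,198,199 41:199,198,199 44:199,198,199 47:199,198,199 50:195,194,195 53:200,198,198 56:205,180,178 59:214,147,146 62:210,123,112 65:194,117,102 68:139,189,135 71:171,206,158 74:193,204,168 77:225,223,199 80:240,237,233 83:187,189,187 86:163,166,165 89:149,152,151 92:116,119,118 95:54,57,58 98:50,50,50 101:58,44,40 104:176,95,55 107:236,141,74 110:255,165,86 113:255,168,88 116:254,167,87 119:254,162,84 122:254,160,82 125:244,141,72 128:213,123,68 131:198,120,81 134:168,111,86 137:112,110,110 140:167,166,163 143:204,202,198 146:222,221,217 149:242,240,237 152:249,248,245 155:248,247,245 158:249,248,245 161:249,247,243 164:195,194,194 167:155,160,171
```

View pics/j4.png

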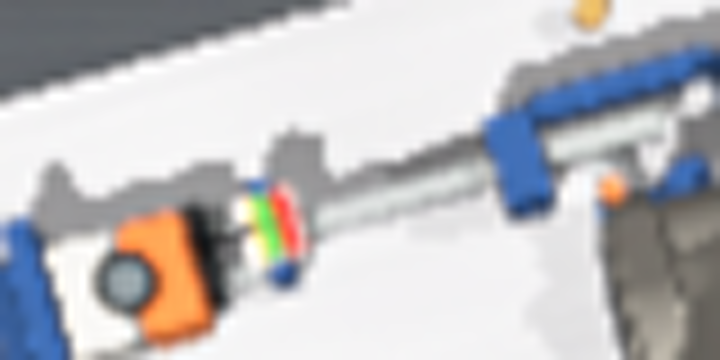

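The housing is now at the stop, with the pad hardly compressed. I release, then squeeze in small steps while watching force and jaw.

Emit:
carry_out --targets '[90,0,0,0,0,40,0,0,0,0,40,0,0,0,0,40,0,0,0,0,40,0,0,0,0,40,0,0,0,0,70,0,0,0,0,85,0,0,0,0,95,0,0,0,0,100,0,0,0,0,100,0,0,0,0,100,0,0,0,0]'

```text
t: 11.3
eef_pos: [0.5805, -0.0441, 0.0306]
tool_rot: [-0.001, 0.987, 0.159, -0.0]
contact_force: [-2.5, 5.8, 4.8]
gripper_width: 0.607
grasp_force: 3.1
```

```bash
cat > adv.py <<'E'
from fit import *
import sys
a=snap("top");p=np.load("p.npy");o=bot.get_obs();f=a["frame"].astype(np.float32)
ys=np.arange(30,110,.5);P=[]
for q in np.arange(-14,15,2):
    m=np.array([pix(a,W(p,np.array([q,y,65])/1000)) for y in ys],np.float32)
    P.append(cv2.remap(f,m[None,:,0],m[None,:,1],cv2.INTER_LINEAR)[0])
P=np.mean(P,0); g=P[:,0]-P[:,1]; m=np.where(ys<85,1,0)*np.clip(g,0,None)  # red part of strip
orange=np.where(ys>=85,np.clip(P[:,0]-P[:,2],0,None),0)
k=np.argmax(orange>.5*orange.max())
print("red centroid",(m*ys).sum()/m.sum(),"housing front",ys[k],"t",o["t"],"w",o["gripper_width"]*85,"grasp",o["grasp_force"])
E
python3 adv.py
```

```text
red centroid 62.362880747875295 housing front 105.0 t 11.35 w 51.357349244313625 grasp 3.113451451063156
```

Emit:
carry_out --targets '[105,0,0,0,0,110,0,0,0,0,110,0,0,0,0,110,0,0,0,0]'

```text
t: 11.75
eef_pos: [0.5804, -0.0439, 0.0306]
tool_rot: [-0.001, 0.987, 0.159, -0.0]
contact_force: [-3.0, 5.9, 4.7]
gripper_width: 0.567
grasp_force: 3.4
```

```bash
python3 adv.py
```

```text
red centroid 63.352745559009726 housing front 105.5 t 11.8 w 48.166968650496365 grasp 3.3704019337892532
```

Emit:
carry_out --targets '[114,0,0,0,0,118,0,0,0,0,118,0,0,0,0,118,0,0,0,0]'

```text
t: 12.2
eef_pos: [0.5804, -0.0438, 0.0307]
tool_rot: [-0.001, 0.987, 0.16, -0.0]
contact_force: [-2.9, 5.9, 5.0]
gripper_width: 0.539
grasp_force: 6.9
```

```bash
python3 adv.py
```

```text
red centroid 64.36517783774389 housing front 105.5 t 12.25 w 45.83587108202268 grasp 6.855612136423588
```

Emit:
carry_out --targets '[122,0,0,0,0,126,0,0,0,0,126,0,0,0,0,126,0,0,0,0]'

```text
t: 12.65
eef_pos: [0.5807, -0.045, 0.031]
tool_rot: [-0.0, 0.987, 0.16, -0.0]
contact_force: [-3.9, 3.6, 7.3]
gripper_width: 0.511
grasp_force: 13.9
```

```bash
python3 adv.py
```

```text
red centroid 66.66109449299026 housing front 105.5 t 12.7 w 43.533109040264534 grasp 13.92475294182077
```

```bash
python3 - <<'E'
from h import *
a=snap("top");b=snap("scene")
f=lambda c,x:cv2.resize(c["frame"][x[1]:x[3],x[0]:x[2],::-1],(400,400),interpolation=cv2.INTER_CUBIC)
cv2.imwrite("pics/k.png",np.hstack([f(a,(185,155,225,195)),f(b,(250,215,310,275))]))
E
```

```text
(no output)
```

View pics/k.png

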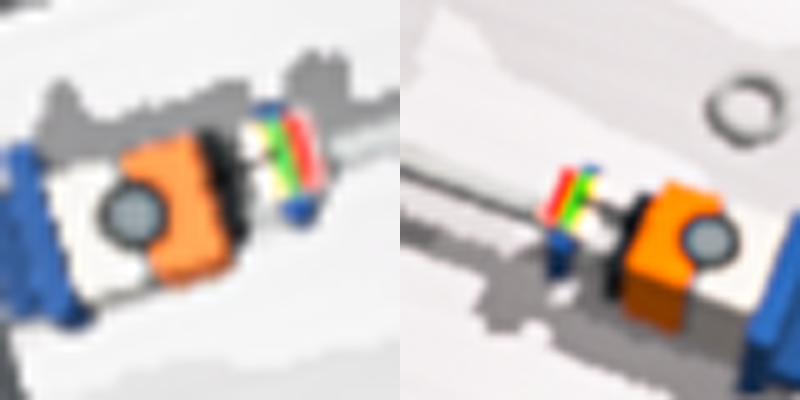

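The housing sits flat against the stop; the pointer (275,155 left, 590,195 right) is at the start of the green. I squeeze about 2 mm further to get near its middle.

Emit:
carry_out --targets '[129,0,0,0,0,131,0,0,0,0,131,0,0,0,0,131,0,0,0,0,131,0,0,0,0]'

```text
t: 13.3
eef_pos: [0.5809, -0.0458, 0.0312]
tool_rot: [-0.0, 0.987, 0.159, -0.0]
contact_force: [-4.1, 1.6, 9.3]
gripper_width: 0.491
grasp_force: 17.6
```

```bash
python3 adv.py; python3 - <<'E'
from h import *
a=snap("top");b=snap("scene")
f=lambda c,x:cv2.resize(c["frame"][x[1]:x[3],x[0]:x[2],::-1],(400,400),interpolation=cv2.INTER_CUBIC)
cv2.imwrite("pics/k2.png",np.hstack([f(a,(195,155,225,185)),f(b,(260,225,300,265))]))
E
```

```text
red centroid 68.23351669038215 housing front 105.5 t 13.35 w 41.7361372542111 grasp 17.62027921155095
```

View pics/k2.png

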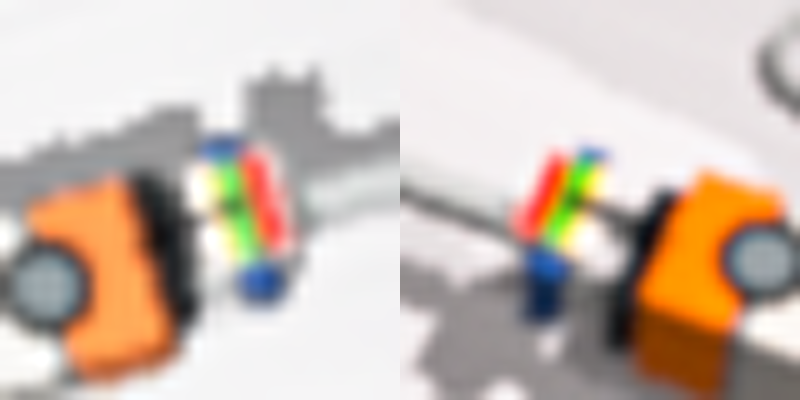

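The pointer tip stands in the middle of the green strip in both views (about (235,205) left, (572,198) right), and the housing is still against the stop. I hand in.

```bash
python3 -c "
from station import bot
print(bot.hand_in())"
```

```text
the job is handed in; nothing more can be done
None
```

I pumped the trigger until the housing was against the stop, and handed the job in at about 13.5 s with the trigger still squeezed and the pointer mid-green in both camera views; the verdict was not shown.

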